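# Pick the split retaining ring off a turntable spindle

### The job

The head of the carving turntable is to be taken apart. With the hooked pick from its rack, gently feel along the dark collar for the notch under one end of the split retaining ring, slide the hook fully in under the ring, and lift that end up over the spindle's lip. Then put the pick back upright in its rack, lay the ring flat in the round aluminium dish, and leave the little plaster maquette where it stands.

Things in the scene. Friction and masses are not known exactly. Their poses are not given: they have to be found in the camera images.
- hub: Grey turntable head fixed to the bench. Origin: centre of its underside, on the spindle's axis; z up. Base plate 130 x 130 x 12 mm, round housing 108 mm across up to height 44 mm, then the dark collar, the split ring and the steel spindle, 39 mm across; above its lip a 32 mm stub ends 84 mm high. The ring's gap lies along the hub's +x. Pushing on the head with the pick must stay under 25 N.
- collar_top (a point): On the spindle's axis, level with the top of the dark steel collar, 60 mm above the hub's underside. The collar is 74 mm across, 16 mm high (44 to 60 mm), and the ring lies on it. One notch is cut radially through it, rim to spindle, 8 mm wide, full height, open upwards to the ring. The next entry tells where.
- lip (a point): On the spindle's axis at the underside of its lip, 66 mm above the hub's underside; lip 46 mm across, 4.5 mm high; the groove is between lip and collar. The notch below lies near the ring's +y end, but the collar may stand turned: the notch's middle is anywhere 14 to 50 degrees from the hub's +x towards +y. It is not measured: feel (or look) for it. Light pushes do not turn the collar.
- ring: Steel split ring snapped into the groove, 66 mm outside, 43 mm inside, 5 mm thick, 70 g, gap 20 degrees wide. Origin: centre of its underside, axes as the hub's, gap on +x. As the end by the notch is lifted it tilts about its far side, resists with 4 to 15 N and snaps over the lip after about 7 to 11 mm, when the force drops. Over 30 N from the pick bends it; it is not to be pulled off by the fingers before that.
- ring_top (a point): Centre of the ring's top face, 5 mm above its origin. Once over the lip the ring stays up by itself on the spindle, sloping about 9 to 13 degrees, highest near the lifted end, its middle some 4 to 9 mm higher than when seated. It can then be taken across its 66 mm outside by fingers closing along the level line through its middle (across the slope), their tips just above the collar.
- pick: Hooked pick, 90 g, hanging upright in the rack. Origin: on the shank's axis at the foot's underside; z up the shank. Steel foot 5 mm wide (y), 4 mm thick, reaching 13.5 mm along +x; flat shank 6 mm thick (x), 13 mm wide (y), up to 46 mm: too wide for the notch; black handle from 46 to 126 mm, 14 mm thick along x (grip these sides), 32 mm wide along y.
- pick_tip (a point): End of the pick's foot at mid thickness, 13.5 mm along the pick's +x and 2 mm above its origin. The foot reaches 10.5 mm beyond the shank's face: with the shank against the collar's rim its end is 26.5 mm from the spindle's axis, 6 mm under the ring. Once the ring has snapped up the foot may stand above the collar: draw it straight out below the ring rather than push it back down.
- rack: Plywood rack fixed to the bench, 100 x 70 mm, 66 mm high. Origin: centre of its underside. The pick's handle rests on two rails, tops 52 mm up, between fences 66 mm high with 3 mm of play on each side; foot and shank hang through the 20 mm wide slot along the rack's x axis, the foot's underside 6 mm above the bench. The foot may point to +x (as at the start) or -x.
- rack_seat (a point): Middle of the slot, level with the rails' tops, 52 mm above the rack's underside; the hanging pick's axis passes within about 4 mm of it.
- dish: Round aluminium dish fixed to the bench, 150 mm across, flat floor 3 mm above the bench, inside 144 mm across, rim 11 mm high. Origin: centre of its underside.
- maquette: Small white plaster figure, a bystander, about 66 mm across and 85 mm tall. Origin: centre of its underside. Not to be moved.
Not all that is in view belongs to the job. What is shaped like the ring but blue is not meant.

How it is judged (in metres and radians):
On the way:
1. the pick holds the ring's end up over the lip, with no finger on the ring (angle between ring's own z axis and vertical above 0.15 rad and contact force between pick and ring above 0.1 N and contact force between the fingers and ring below 0.1 N and horizontal distance between ring and hub below 0.03 m), for 0.1 s.
At the end, for the whole second after the job is handed in: The ring lies still and flat (within 0.1 rad, either face up) on the dish's floor, its centre within 46 mm of the dish's; the pick hangs home in its rack, upright within 0.12 rad, within 8 mm of the slot's middle and less than 4 mm above its seat; the maquette is within 20 mm of where it stood (horizontal distance between ring and dish below 0.046 m and z of ring in the frame of dish below 0.012 m and (angle between ring's own z axis and vertical below 0.1 rad or angle between ring's own z axis and vertical above 3.04 rad) and linear speed of each of ring, pick below 0.02 m/s and horizontal distance between pick and rack_seat below 0.008 m and z of pick in the frame of rack below 0.01 m and angle between pick's own z axis and vertical below 0.12 rad and distance of maquette from where it was at the start of the episode below 0.02 m); the robot touches nothing.
It fails at once if the pick pushes on the turntable head with more than 25 N (contact force between pick and hub above 25 N).
It fails at once if the pick bends the ring with more than 30 N (contact force between pick and ring above 30 N).
It fails at once if the plaster maquette is pushed more than 20 mm or tipped (distance of maquette from where it was at the start of the episode above 0.02 m or angle between maquette's own z axis and vertical above 0.35 rad).
It also fails if it takes over 72 s, if anything falls off the work surface, if the arm or the gripper's body presses on something with over 40 N, if the wrist force passes 120 N, or if a joint passes its speed limit or range.

### The arm

A 6-joint arm with a two-finger parallel gripper is mounted at the origin on the work surface. World frame = base frame: x ahead of the robot, y to its left, z up, the work surface at z = 0. Lengths are in mm, angles in rad, forces in N, time in s.
With the tool pointing down it reaches from about 350 to 875 mm from the base axis. Payload 4.2 kg.
Tool frame: the origin (TCP) lies between the finger pads; the fingertips stand 11 mm ahead of it and the grasp point (between the pads) lies 8 mm behind it; z points along the fingers, y is the direction in which the jaws open and shut (so a half turn about z gives the same grasp; the last joint's range is limited). The gripper opens to 85 mm and grips with 20 to 120 N. Pads are 22 mm wide; open, the fingers measure 114 mm over their backs; the gripper's body (76 mm by 85 mm) begins 54 mm behind the grasp point. The pads swing forward as they close: fully open they stand 13 mm farther back than shut.
Start: joints at [-1.062, 0.385, 0.008, 0, -1.194, -0.259], TCP at [154.523, -605.576, 242.312] pointing down, gripper open.
Joint ranges: [-3.14, 3.14], [-1.21, 2.06], [-1.07, 1.41], [-3.16, 2.05], [-2.99, -0.16], [-3.1, 3.1]. Speed limits (rad/s): [2.79, 2.79, 3.14, 3.14, 3.14, 3.14].

### API

Orientations are given as a unit quaternion [x, y, z, w].
In Python, from bench import * gives the robot as it stands.
- The arm moves only by the tool servo_tool, never from a script. Its argument "rows" is a list of rows, each a list of 7 numbers: the opening, from 0 (shut) to 1 (fully open), then the shift along the tool's x, y, z in cm, then the turn, a rotation vector about the tool's x, y, z in degrees. A call has 1 to 12 rows; each row shifts and turns the commanded pose from where the row before left it, along the tool's axes as they then stand; what a row does not reach is not made up. A row lasts 1/10 s, in which the tool goes at most 50 mm and 8.59 degrees, less where a joint would pass 70% of its speed; a pose out of reach is approached as far as the arm can. A call is refused whole if a number of a shift passes 5 or a number of a turn 8.59, either way. A call with a gripper value outside its range is refused whole. The fingers move at their own pace and stop on an object; the grip force is fixed at half the most. Time passes only in rows, so rows that do not move let the fingers close. It gives the time, the measured TCP pose, the force and the opening at its end, in the units of the state.
- read_state(): the state, without advancing time (a new reading comes with each control period).
- get_image(name): name is "scene" or "top"; returns a dict with "image" (400x640x3 uint8, red, green, blue), "mtx" (3x3 intrinsics, pixels), "extrinsics" (4x4, takes a point from camera to world coordinates). Camera axes: x right, y up, looking along -z (the intrinsics and any distortion apply to the point x, -y, -z); pixel columns grow to the right and rows downward; lengths in mm; the calibration is good to about 2 mm. A picture is of the moment at which its call begins. There is no depth.
- job_done(): hands the job in, once; it reports no verdict.
The state is a dict: "clock": time; "joints": joint angles; "joint_vel": joint speeds; "joint_efforts": joint torques, N m; "position": TCP position; "ee_rot": TCP orientation; "contact_force": force on the tool from outside, world axes, zero at the start; "wrist_torque": the same for the moment, N m; "gripper_width": finger opening in mm.
Only numpy, scipy, OpenCV 4.12 (cv2) and the standard library are available. Lean on these libraries where they do the work, as an engineer would, in place of code of your own. Each camera call takes 0.05 s, during which the arm holds its last target. There are 200 camera calls.

## Working session

There is one attempt and no reset: what is moved stays moved. The work goes in short steps, Python scripts to look and compute and a tool call to move; the robot and the scene stay as the last step left them, time stands still between calls to the robot, and variables do not carry over. Pictures are saved under pics/ and viewed, about 8 in all and at most 12, crops included, and the job is handed in when it is done.

Besides the shell and the picture viewer there is one more tool, called after "Call:" by a JSON object that holds its "api" and its "payload". servo_tool: Moves the arm, as the interface text tells. Its arguments: {"type":"object","properties":{"rows":{"type":"array","items":{"type":"array","items":{"type":"number"}}}},"required":["rows"]}

```bash
mkdir -p pics; ls; cat > h.py <<'E'
from bench import *
import numpy as np, cv2
def cap(n):
    d=get_image(n); return d["image"],np.array(d["mtx"],float),np.array(d["extrinsics"],float),d
def ray(u,v,K,E):
    a=np.linalg.inv(K)@[u,v,1]; a=E[:3,:3]@(a*[1,-1,-1]); return E[:3,3],a
def onz(u,v,z,K,E):
    o,a=ray(u,v,K,E); return o+a*(z-o[2])/a[2]
def proj(p,K,E):
    c=E[:3,:3].T@(np.array(p,float)-E[:3,3]); q=K@(c*[1,-1,-1]); return q[:2]/q[2]
def save(f,im): cv2.imwrite("pics/"+f,im[:,:,::-1])
E
python3 - <<'E'
from h import *
for n in("scene","top"):
    im,K,E,d=cap(n); save(n+"0.png",im); print(n,[k for k in d],K.round(1).tolist(),E.round(3).tolist())
s=read_state(); print(s)
E
```

```text
pics
scene ['image', 'mtx', 'extrinsics'] [[370.4, 0.0, 313.9], [0.0, 370.4, 203.6], [0.0, 0.0, 1.0]] [[0.266, -0.571, 0.777, 1204.773], [0.964, 0.149, -0.221, -190.791], [0.011, 0.807, 0.59, 569.465], [0.0, 0.0, 0.0, 1.0]]
top ['image', 'mtx', 'extrinsics'] [[433.3, 0.0, 321.8], [0.0, 433.3, 196.1], [0.0, 0.0, 1.0]] [[0.025, 0.995, -0.096, 478.415], [-1.0, 0.024, -0.02, 8.511], [-0.018, 0.096, 0.995, 1012.708], [0.0, 0.0, 0.0, 1.0]]
{'clock': 0.1, 'joints': array([-1.06242365e+00,  3.85502732e-01,  6.78166840e-03, -4.22832623e-04,
       -1.19400862e+00, -2.58592957e-01]), 'joint_vel': array([-0.00158501, -0.00135378,  0.00179393,  0.00247635, -0.00121774,
       -0.00030781]), 'joint_efforts': array([-5.47508043e-04, -3.93318951e+01,  1.88929385e+01,  4.19792712e+00,
       -2.57897758e-03,  3.30321456e-06]), 'position': array([ 154.38522279, -605.1252877 ,  241.32633657]), 'ee_rot': array([-1.24488023e-01,  9.92220620e-01,  9.69990042e-04, -1.79447618e-04]), 'contact_force': array([-0.11792089, -0.99408976, -0.12508823]), 'wrist_torque': array([0.00658726, 0.03875795, 0.01959953]), 'gripper_width': 85.58656406665737}
```

View pics/scene0.png

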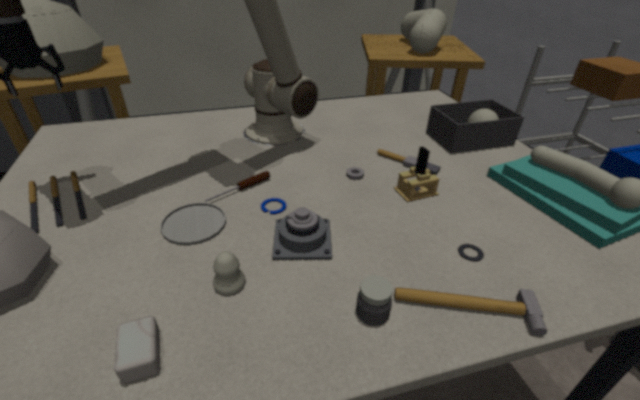

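View pics/top0.png

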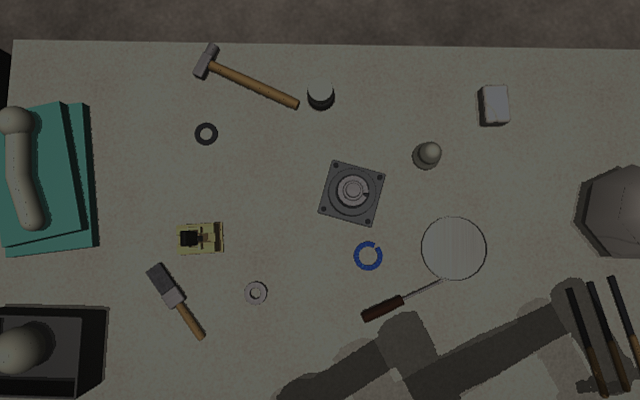

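Scene view: hub (302,235), rack with pick (417,185), dish (193,223), maquette (228,272). Top view: hub (352,192), rack (200,238), dish (454,248), maquette (428,155). 

Possible confusions for the ring (top view): blue ring (368,256, not meant), black washer (206,133), grey washer (256,292). The real ring is the one seated on the hub (352,190). The pick could be confused with the screwdriver (400,300) or the chisels (600,340), but it's the one in the rack (200,238).

```bash
python3 - <<'E'
from h import *
T,K,E,_=cap("top"); S,K2,E2,_=cap("scene")
def cr(im,u,v,w,h,s): 
    c=im[v:v+h,u:u+w].astype(float); c=np.clip(c*2.2,0,255).astype(np.uint8); return cv2.resize(c,None,fx=s,fy=s,interpolation=cv2.INTER_CUBIC)
a=np.hstack([cr(T,312,152,80,80,5),cr(T,165,200,80,80,5)])
b=np.hstack([cr(S,262,195,80,40,5),cr(S,380,140,80,40,5)]); b=np.hstack([cr(S,267,200,70,35,400/70)[:200],cr(S,385,145,70,60,200/60)])
b=cv2.resize(b,(800,int(b.shape[0]*800/b.shape[1])))
save("c1.png",np.vstack([a,b])[:600])
E
```

```text
(no output)
```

View pics/c1.png

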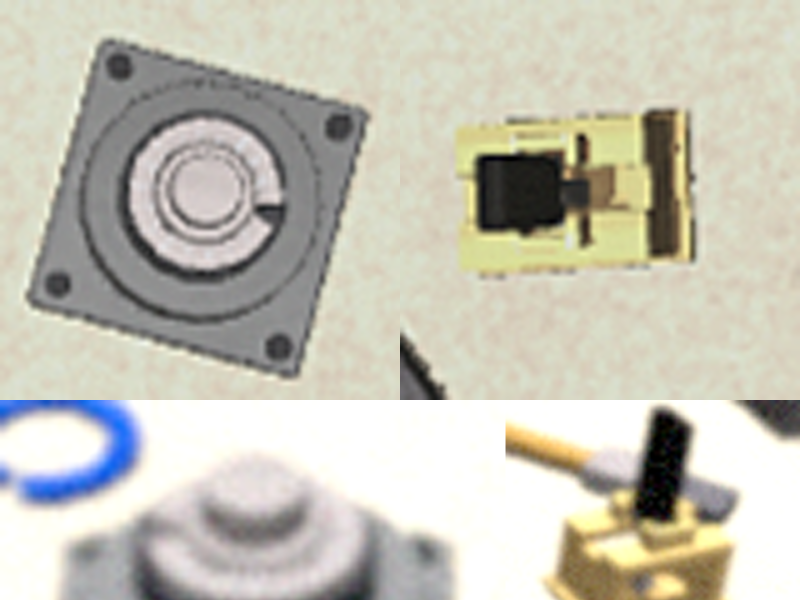

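Hub gap points image right and slightly down. The pick's foot seems to point image right (-y). Next I'll measure positions.

```bash
python3 - <<'E'
from h import *
T,K,E,_=cap("top"); S,K2,E2,_=cap("scene")
# hub plate from corners (z=12)
c=[(103,40),(368,110),(297,375),(30,300)]
P=np.array([onz(312+(u+.5)/5-.5,152+(v+.5)/5-.5,12,K,E) for u,v in c]);ctr=P.mean(0)
print("plate",P.round(1).tolist(),ctr)
e=[(P[i+1]-P[i]) for i in(0,1,2)]; print("edges",[ (np.linalg.norm(x).round(1),np.degrees(np.arctan2(x[1],x[0])).round(1)) for x in e])
# stub circle (z=84)
print("stub",onz(312+208/5-.4,152+189/5-.4,84,K,E))
# rack: yellow mask top outline z=66/52
hsv=cv2.cvtColor(T,cv2.COLOR_RGB2HSV)
g=T.astype(int)
m=((hsv[:,:,0]>18)&(hsv[:,:,0]<34)&(hsv[:,:,1]>70)).astype(np.uint8); m[:200]=0;m[280:]=0;m[:,:165]=0;m[:,245:]=0
ys,xs=np.nonzero(m); r=cv2.minAreaRect(np.c_[xs,ys].astype(np.float32)); print("rack rect",r,[onz(*p,66,K,E).round(1).tolist() for p in cv2.boxPoints(r)], onz(*r[0],66,K,E))
# handle top: black
b=((g.max(2)<22)).astype(np.uint8); b[:225]=0;b[255:]=0;b[:,:175]=0;b[:,205:]=0
ys,xs=np.nonzero(b); print("handle px",xs.min(),xs.max(),ys.min(),ys.max(), "left edge at z132",onz(xs.min()-.5,(ys.min()+ys.max())/2,132,K,E))
# dish, z=11
m=cv2.Canny(cv2.GaussianBlur(cv2.cvtColor(T,cv2.COLOR_RGB2GRAY)[205:292,408:500],(3,3),0),30,80)
ys,xs=np.nonzero(m); el=cv2.fitEllipse(cv2.convexHull(np.c_[xs+408,ys+205].astype(np.float32))); print("dish",el,onz(*el[0],11,K,E))
print("maq",onz(428,155,60,K,E), onz(424,160,0,K,E))
# polar profile on collar top
h=np.array([ctr[0],ctr[1]])
gr=cv2.cvtColor(T,cv2.COLOR_RGB2GRAY).astype(np.float32)
for a in range(-140,-30,5):
    row=[]
    for rr in(31,33,34,35,36,37):
        p=proj([h[0]+rr*np.cos(np.radians(a)),h[1]+rr*np.sin(np.radians(a)),60],K,E)
        row.append(int(cv2.getRectSubPix(gr,(1,1),(float(p[0]),float(p[1])))[0,0]))
    print(a,row)
def cr(im,u,v,w,h,s): 
    c=im[v:v+h,u:u+w].astype(float); c=np.clip(c*2.2,0,255).astype(np.uint8); return cv2.resize(c,None,fx=s,fy=s,interpolation=cv2.INTER_CUBIC)
a=cr(S,268,200,66,50,6);b=cr(S,390,140,50,62,300/62);
c2=cr(T,335,170,40,40,5);c2=np.clip(c2.astype(float)*1,0,255).astype(np.uint8)
save("c2.png",np.hstack([a,b]))
E
```

```text
plate [[661.1, 6.8, 12.0], [630.8, -117.1, 12.0], [507.0, -86.0, 12.0], [538.5, 37.8, 12.0]] [584.35762397 -39.63477366  12.        ]
edges [(np.float64(127.6), np.float64(-103.7)), (np.float64(127.7), np.float64(165.9)), (np.float64(127.7), np.float64(75.7))]
stub [583.93485435 -39.76320454  84.        ]
rack rect ((199.54251098632812, 238.15855407714844), (29.873374938964844, 46.77372360229492), 86.3086166381836) [[498.8, 347.9, 66.0], [507.9, 245.3, 66.0], [443.2, 238.0, 66.0], [434.1, 339.9, 66.0]] [470.8876401  292.72741618  66.        ]
handle px 181 201 227 245 left edge at z132 [474.78950575 312.10812274 132.        ]
dish ((445.5369567871094, 255.5590057373047), (69.75912475585938, 92.4430923461914), 47.121883392333984) [ 445.35892849 -256.67014153   11.        ]
maq [ 667.3694399  -205.39036798   60.        ] [ 667.10951067 -209.49870753    0.        ]
-140 [89, 59, 43, 34, 34, 45]
-135 [88, 61, 43, 33, 36, 47]
-130 [91, 57, 42, 35, 36, 46]
-125 [93, 54, 36, 34, 39, 49]
-120 [93, 64, 43, 34, 40, 52]
-115 [73, 55, 43, 35, 39, 50]
-110 [39, 36, 33, 35, 40, 48]
-105 [34, 33, 31, 28, 35, 48]
-100 [25, 26, 25, 28, 39, 50]
-95 [80, 64, 49, 47, 49, 53]
-90 [96, 80, 67, 63, 61, 61]
-85 [90, 71, 57, 56, 57, 59]
-80 [89, 65, 44, 37, 45, 53]
-75 [92, 68, 50, 34, 41, 51]
-70 [96, 63, 46, 39, 36, 45]
-65 [88, 64, 46, 32, 38, 46]
-60 [96, 75, 59, 48, 41, 45]
-55 [97, 82, 63, 47, 40, 46]
-50 [93, 78, 59, 44, 41, 46]
-45 [93, 75, 58, 44, 40, 44]
-40 [96, 77, 60, 44, 40, 43]
-35 [99, 79, 61, 48, 42, 44]
```

View pics/c2.png

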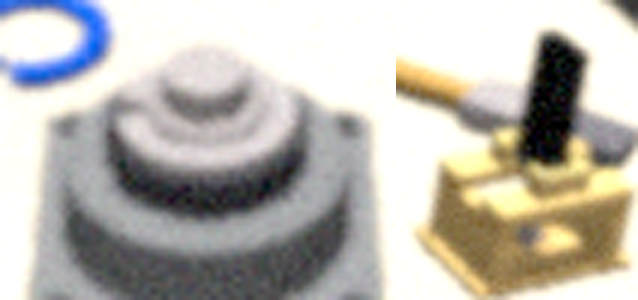

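Scene crop: the ring gap is at left (125,105), and the foot shows through the rack window at (530,235), pointing left (-y). The top polar profile shows a lighter gap in the collar at world angle about -88°, so the notch is about 16° from the hub's +x. Next I'll triangulate the handle top and the dish, then move.

```bash
cat >> h.py <<'E'
def tri(p,q,A,B):
    (o1,a),(o2,b)=ray(*p,*A),ray(*q,*B); a/=np.linalg.norm(a);b/=np.linalg.norm(b)
    s=np.linalg.lstsq(np.c_[a,-b],o2-o1,rcond=None)[0]; x,y=o1+s[0]*a,o2+s[1]*b
    return (x+y)/2,np.linalg.norm(x-y)
def rel(x,y,z,yaw):
    "shift to target in tool axes (cm) and z turn (deg), tool assumed to point down"
    from scipy.spatial.transform import Rotation as R
    s=read_state(); M=R.from_quat(s["ee_rot"]).as_matrix(); d=np.array([x,y,z])-s["position"]
    yw=np.degrees(np.arctan2(M[1,0],M[0,0])); t=(yaw-yw+180)%360-180
    print("t",s["clock"].round(2),"pos",s["position"].round(1),"yaw",yw.round(1),"tilt",M[:,2].round(3),"shift cm",(M.T@d/10).round(2),"turn",round(-t,1),"F",s["contact_force"].round(1),"w",round(s["gripper_width"],1),"q",s["joints"].round(2))
E
python3 - <<'E'
from h import *
A=cap("top")[1:3];B=cap("scene")[1:3]
print(tri((184.2,238),(424.9,149.3),A,B))
print("dish",onz(454,248,11,*A), "scene",onz(193.5,222.5,11,*B))
print("hub scene stub top", onz(268+207/6,200+62/6,84,*B))
print("maq scene",onz(229,290,0,*B))
E
```

```text
(array([471.5387166 , 306.66202185, 129.31992565]), np.float64(3.03792737930092))
dish [ 462.98605907 -275.92858311   11.        ] scene [ 470.91196612 -278.89417599   11.        ]
hub scene stub top [583.38107354 -39.61299137  84.        ]
maq scene [ 690.99607369 -216.21702047    0.        ]
```

Call:
{"api": "servo_tool", "payload": {"rows": [[1,-4,2.65,0,0,0,0],[1,-4,2.65,0,0,0,0],[1,-4,2.65,0,0,0,0],[1,-4,2.65,0,0,0,0],[1,-4,2.65,0,0,0,0],[1,-4,2.65,0,0,0,0],[1,-4,2.65,0,0,0,0],[1,-4,2.65,0,0,0,0],[1,-4,2.65,0,0,0,0],[1,-4,2.65,0,0,0,0]]}}

```text
clock: 1.4
position: [477.7, -248.2, 242.7]
ee_rot: [-0.125, 0.992, -0.0, 0.0]
contact_force: [1.0, -0.9, 0.3]
gripper_width: 85.3
```

Call:
{"api": "servo_tool", "payload": {"rows": [[1,-1.1,4.47,0,0,0,0],[1,-1.1,4.47,0,0,0,0],[1,-1.1,4.47,0,0,0,0],[1,-1.1,4.47,0,0,0,0],[1,-1.1,4.47,0,0,0,0],[1,-1.1,4.47,0,0,0,0],[1,-1.1,4.47,0,0,0,0],[1,-1.1,4.47,0,0,0,0],[1,-1.1,4.47,0,0,0,0],[1,-1.1,4.47,0,0,0,0],[1,-1.1,4.47,0,0,0,0],[1,-1.1,4.47,0,0,0,0]]}}

```text
clock: 2.6
position: [471.5, 304.4, 242.6]
ee_rot: [-0.125, 0.992, 0.0, 0.0]
contact_force: [0.9, -0.0, -0.7]
gripper_width: 85.3
```

Call:
{"api": "servo_tool", "payload": {"rows": [[1,0,0,0,0,0,-8.53],[1,0,0,0,0,0,-8.53],[1,0,0,0,0,0,-8.53],[1,0,0,0,0,0,-8.53],[1,0,0,0,0,0,-8.53],[1,0,0,0,0,0,-8.53],[1,0,0,0,0,0,-8.53],[1,0,0,0,0,0,-8.53],[1,0,0,0,0,0,-8.53],[1,0,0,0,0,0,-8.53]]}}

```text
clock: 3.6
position: [471.9, 302.5, 242.4]
ee_rot: [0.766, -0.643, -0.0, -0.0]
contact_force: [-0.1, -0.2, 1.1]
gripper_width: 85.5
```

Call:
{"api": "servo_tool", "payload": {"rows": [[1,0,0,0,0,0,-8.53],[1,0,0,0,0,0,-8.53],[1,0,0,0,0,0,-8.53],[1,0,0,0,0,0,-8.53],[1,0,0,0,0,0,-8.53],[1,0,0,0,0,0,-8.53],[1,0,0,0,0,0,-8.53],[1,0,0,0,0,0,-8.53],[1,0,0,0,0,0,-8.53],[1,0,0,0,0,0,-8.53],[1,0,0,0,0,0,0]]}}

```text
clock: 4.7
position: [471.9, 302.4, 242.4]
ee_rot: [0.999, 0.043, 0.0, -0.0]
contact_force: [-0.3, 0.2, 0.7]
gripper_width: 85.3
```

```bash
python3 - <<'E'
from h import *
rel(471.5,306.5,90,5)
E
```

```text
Traceback (most recent call last):
  File "h.py", line 21, in rel
    print("t",s["clock"].round(2),"pos",s["position"].round(1),"yaw",yw.round(1),"tilt",M[:,2].round(3),"shift cm",(M.T@d/10).round(2),"turn",round(-t,1),"F",s["contact_force"].round(1),"w",round(s["gripper_width"],1),"q",s["joints"].round(2))
              ^^^^^^^^^^^^^^^^
AttributeError: 'float' object has no attribute 'round'
```

```bash
sed -i 's/s\["clock"\].round(2)/round(s["clock"],2)/' h.py; python3 - <<'E'
from h import *
rel(471.5,306.5,90,5)
E
```

```text
t 4.7 pos [471.9 302.4 242.4] yaw 4.9 tilt [ 0.  0. -1.] shift cm [-0.   -0.41 15.24] turn -0.1 F [-0.3  0.2  0.7] w 85.3 q [ 0.86  0.28 -0.15 -0.   -1.14  0.8 ]
```

Call:
{"api": "servo_tool", "payload": {"rows": [[1,0,-0.4,2,0,0,0],[1,0,0,3,0,0,0],[1,0,0,3,0,0,0],[1,0,0,3,0,0,0],[1,0,0,2,0,0,0],[1,0,0,1.5,0,0,0],[1,0,0,0.7,0,0,0],[1,0,0,0,0,0,0]]}}

```text
clock: 5.5
position: [471.3, 306.1, 89.5]
ee_rot: [0.999, 0.042, -0.001, 0.001]
contact_force: [-0.2, 0.1, 0.4]
gripper_width: 85.2
```

```bash
python3 - <<'E'
from h import *
rel(471.5,306.5,90,5)
out=[]
for n,(u,v,w,h) in(("top",(150,200,110,80)),("scene",(370,110,110,100))):
    im=cap(n)[0]; c=np.clip(im[v:v+h,u:u+w].astype(float)*2,0,255).astype(np.uint8); out.append(cv2.resize(c,(400,400*h//w),interpolation=cv2.INTER_CUBIC))
H=min(o.shape[0] for o in out); save("g1.png",np.hstack([o[:H] for o in out]))
E
```

```text
t 5.5 pos [471.3 306.1  89.5] yaw 4.8 tilt [-0.001 -0.001 -1.   ] shift cm [ 0.03 -0.04 -0.05] turn -0.2 F [-0.2  0.1  0.4] w 85.2 q [ 0.86  0.44 -0.34 -0.   -0.79  0.79]
```

View pics/g1.png

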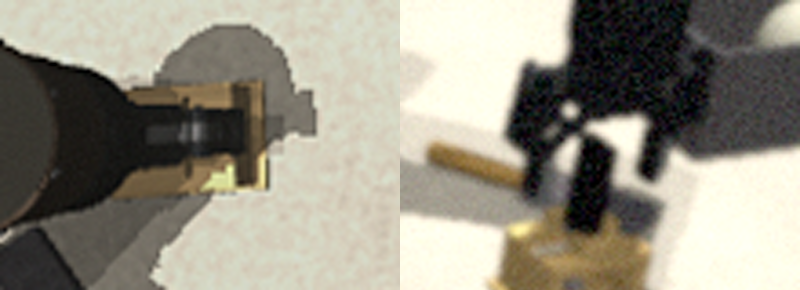

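The fingers straddle the black handle (scene crop 590,185), so I'll close.

Call:
{"api": "servo_tool", "payload": {"rows": [[0,0,0,0,0,0,0],[0,0,0,0,0,0,0],[0,0,0,0,0,0,0],[0,0,0,0,0,0,0],[0,0,0,0,0,0,0],[0,0,0,0,0,0,0]]}}

```text
clock: 6.2
position: [471.6, 306.5, 90.5]
ee_rot: [0.999, 0.043, 0.0, -0.0]
contact_force: [-0.3, 0.0, 0.9]
gripper_width: 13.0
```

```bash
python3 - <<'E'
from h import *
rel(471.5,306.5,90,5)
E
```

```text
t 6.2 pos [471.6 306.5  90.5] yaw 4.9 tilt [ 0.  0. -1.] shift cm [-0.01 -0.01  0.05] turn -0.1 F [-0.3  0.   0.9] w 13.0 q [ 0.86  0.44 -0.34  0.   -0.79  0.79]
```

Call:
{"api": "servo_tool", "payload": {"rows": [[0,0,0,-1,0,0,0],[0,0,0,-2,0,0,0],[0,0,0,-3,0,0,0],[0,0,0,-3,0,0,0],[0,0,0,-3,0,0,0],[0,0,0,-2,0,0,0],[0,0,0,0,0,0,0]]}}

```text
clock: 6.9
position: [472.8, 307.5, 234.3]
ee_rot: [0.999, 0.043, 0.003, -0.003]
contact_force: [-0.6, 0.7, -1.0]
gripper_width: 13.4
```

Call:
{"api": "servo_tool", "payload": {"rows": [[0,0.78,4.15,0,0,0,0],[0,0.78,4.15,0,0,0,0],[0,0.78,4.15,0,0,0,0],[0,0.78,4.15,0,0,0,0],[0,0.78,4.15,0,0,0,0],[0,0.78,4.15,0,0,0,0],[0,0.78,4.15,0,0,0,0],[0,0.78,4.15,0,0,0,0],[0,0.78,4.15,0,0,0,0],[0,0.78,4.15,0,0,0,0]]}}

```text
clock: 7.9
position: [584.3, -102.0, 229.0]
ee_rot: [0.999, 0.043, -0.001, -0.0]
contact_force: [1.0, 0.5, -0.5]
gripper_width: 13.1
```

Call:
{"api": "servo_tool", "payload": {"rows": [[0,0,0,0,0,0,8.3],[0,0,0,0,0,0,8.3],[0,0,0,0,0,0,8.3],[0,0,0,0,0,0,8.3],[0,0,0,0,0,0,8.3],[0,0,0,0,0,0,8.3],[0,0,0,0,0,0,8.3],[0,0,0,0,0,0,8.3],[0,0,0,0,0,0,8.3],[0,0,0,0,0,0,8.3],[0,0,0,0,0,0,8.3]]}}

```text
clock: 9.0
position: [584.0, -100.2, 228.9]
ee_rot: [0.727, -0.687, -0.001, 0.001]
contact_force: [-0.8, 0.0, -0.7]
gripper_width: 13.0
```

Call:
{"api": "servo_tool", "payload": {"rows": [[0,0,0,0,0,0,8.3],[0,0,0,0,0,0,8.3],[0,0,0,0,0,0,8.3],[0,0,0,0,0,0,8.3],[0,0,0,0,0,0,8.3],[0,0,0,0,0,0,8.3],[0,0,0,0,0,0,8.3],[0,0,0,0,0,0,8.3],[0,0,0,0,0,0,8.3],[0,0,0,0,0,0,8.3],[0,0,0,0,0,0,8.3],[0,0,0,0,0,0,0]]}}

```text
clock: 10.2
position: [584.1, -100.3, 229.0]
ee_rot: [-0.02, 1.0, 0.0, -0.001]
contact_force: [-0.2, -0.4, -0.9]
gripper_width: 13.4
```

```bash
python3 - <<'E'
from h import *
rel(586.1,-99.7,136.5,-178)
out=[]
for n,(u,v,w,h) in(("top",(320,150,100,100)),("scene",(240,130,110,110))):
    im,K,E,_=cap(n); c=np.clip(im[v:v+h,u:u+w].astype(float)*2,0,255).astype(np.uint8); out.append(cv2.resize(c,(400,400),interpolation=cv2.INTER_CUBIC))
    save(n+"1.png",im)
save("g2.png",np.hstack(out))
E
```

```text
t 10.2 pos [ 584.1 -100.3  229. ] yaw -177.7 tilt [-0.002  0.    -1.   ] shift cm [-0.23  0.04  9.25] turn 0.3 F [-0.2 -0.4 -0.9] w 13.4 q [ 0.1   0.34 -0.09 -0.   -1.14 -1.63]
```

View pics/g2.png

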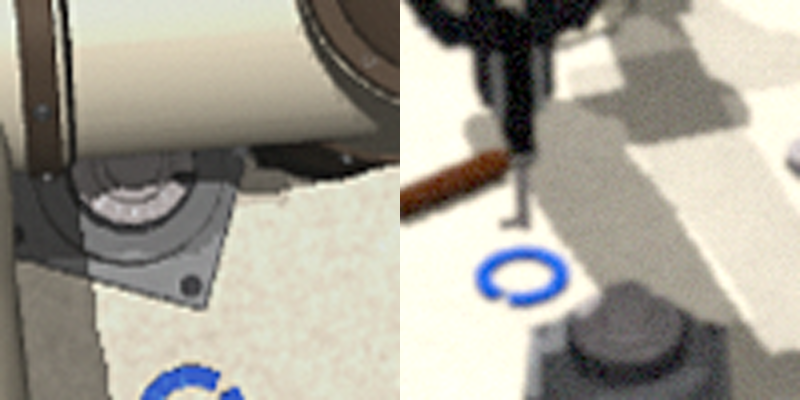

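The scene crop shows the foot pointing left (-y; tip at 505,222), away from the hub. So in the rack it pointed to +y, and I'll turn it back by a half turn.

Call:
{"api": "servo_tool", "payload": {"rows": [[0,0,0,0,0,0,-8.55],[0,0,0,0,0,0,-8.55],[0,0,0,0,0,0,-8.55],[0,0,0,0,0,0,-8.55],[0,0,0,0,0,0,-8.55],[0,0,0,0,0,0,-8.55],[0,0,0,0,0,0,-8.55],[0,0,0,0,0,0,-8.55],[0,0,0,0,0,0,-8.55],[0,0,0,0,0,0,-8.55],[0,0,0,0,0,0,-8.55]]}}

```text
clock: 11.4
position: [584.6, -100.3, 229.9]
ee_rot: [0.748, -0.664, -0.0, 0.0]
contact_force: [-0.8, -0.0, -1.0]
gripper_width: 13.2
```

Call:
{"api": "servo_tool", "payload": {"rows": [[0,0,0,0,0,0,-8.55],[0,0,0,0,0,0,-8.55],[0,0,0,0,0,0,-8.55],[0,0,0,0,0,0,-8.55],[0,0,0,0,0,0,-8.55],[0,0,0,0,0,0,-8.55],[0,0,0,0,0,0,-8.55],[0,0,0,0,0,0,-8.55],[0,0,0,0,0,0,-8.55],[0,0,0,0,0,0,-8.55],[0,0,0,0,0,0,0]]}}

```text
clock: 12.5
position: [584.6, -100.3, 229.9]
ee_rot: [1.0, 0.017, -0.0, -0.0]
contact_force: [-0.1, -0.7, -0.9]
gripper_width: 13.1
```

```bash
python3 - <<'E'
from h import *
rel(586.1,-102,137,2)
s=read_state()
im,K,E,_=cap("scene")
# predicted shank bottom / foot px for pick axis at TCP
p=s["position"]
for dx in(-5,0,5): print(dx,[proj([p[0]+dx,p[1]+o,p[2]-84.2+z],K,E).round(1).tolist() for o,z in((0,40),(0,20),(13.5,2))])
g=im[150:210,250:310].astype(int).sum(2)
for v in (166,168,170,172,174,176,178,180,182,184,186,188,190,192,194): print(v,im[v,262:285].astype(int).sum(1).tolist())
E
```

```text
t 12.5 pos [ 584.6 -100.3  229.9] yaw 2.0 tilt [-0.001  0.    -1.   ] shift cm [0.15 0.17 9.29] turn -0.0 F [-0.1 -0.7 -0.9] w 13.1 q [ 0.1   0.34 -0.09 -0.   -1.14  1.5 ]
-5 [[271.8, 172.9], [272.4, 181.4], [279.4, 188.0]]
0 [[272.3, 174.2], [272.8, 182.7], [279.9, 189.3]]
5 [[272.7, 175.5], [273.3, 184.1], [280.4, 190.6]]
166 [226, 243, 235, 239, 217, 172, 107, 42, 28, 5, 1, 0, 13, 35, 119, 175, 215, 233, 239, 234, 241, 238, 233]
168 [236, 231, 236, 229, 237, 201, 159, 91, 27, 1, 3, 25, 42, 9, 86, 179, 221, 231, 232, 242, 238, 240, 248]
170 [229, 222, 213, 213, 194, 180, 171, 122, 75, 40, 13, 10, 10, 18, 92, 175, 206, 234, 237, 239, 233, 240, 237]
172 [153, 120, 120, 114, 106, 104, 117, 104, 100, 101, 105, 117, 112, 144, 141, 179, 212, 235, 228, 225, 234, 234, 244]
174 [101, 86, 99, 87, 97, 68, 67, 100, 110, 117, 122, 125, 124, 143, 175, 203, 226, 228, 238, 237, 227, 233, 246]
176 [92, 77, 69, 61, 57, 77, 72, 95, 137, 150, 138, 136, 162, 208, 228, 235, 237, 234, 238, 234, 240, 226, 234]
178 [61, 57, 51, 50, 55, 87, 135, 198, 228, 204, 166, 161, 174, 197, 222, 230, 230, 236, 233, 24
[... 275 characters left out ...]
 377, 379, 382, 380, 382, 359, 291, 202, 172, 201, 277, 315, 294, 255, 237, 233, 232, 224, 240, 232]
186 [392, 388, 390, 380, 383, 392, 386, 379, 362, 297, 213, 172, 207, 269, 317, 316, 272, 236, 230, 246, 235, 235, 230]
188 [389, 390, 386, 392, 390, 386, 384, 386, 357, 311, 220, 164, 176, 230, 261, 261, 232, 208, 212, 224, 234, 234, 239]
190 [384, 392, 395, 389, 384, 376, 384, 383, 366, 328, 251, 179, 170, 178, 198, 218, 233, 247, 257, 246, 235, 232, 241]
192 [383, 387, 385, 385, 386, 381, 386, 382, 379, 369, 328, 276, 269, 297, 327, 355, 366, 373, 356, 307, 268, 241, 244]
194 [389, 390, 394, 389, 388, 383, 379, 385, 385, 384, 376, 385, 375, 380, 386, 374, 388, 386, 379, 354, 322, 277, 246]
```

Call:
{"api": "servo_tool", "payload": {"rows": [[0,0.15,0.2,2,0,0,0],[0,0,0,3,0,0,0],[0,0,0,2.5,0,0,0],[0,0,0,1.2,0,0,0],[0,0,0,0.6,0,0,0],[0,0,0,0,0,0,0]]}}

```text
clock: 13.15
position: [586.5, -102.3, 137.1]
ee_rot: [1.0, 0.016, -0.0, 0.0]
contact_force: [-0.2, -0.7, -0.6]
gripper_width: 13.3
```

```bash
python3 - <<'E'
from h import *
rel(586.1,-90,137,2)
E
```

```text
t 13.15 pos [ 586.5 -102.3  137.1] yaw 1.8 tilt [-0. -0. -1.] shift cm [ 0.   -1.24  0.01] turn -0.2 F [-0.2 -0.7 -0.6] w 13.3 q [ 0.1   0.43 -0.21  0.   -0.93  1.5 ]
```

Call:
{"api": "servo_tool", "payload": {"rows": [[0,0,-0.4,0,0,0,0],[0,0,-0.4,0,0,0,0],[0,0,-0.2,0,0,0,0],[0,0,0,0,0,0,0]]}}

```text
clock: 13.55
position: [586.3, -91.8, 138.0]
ee_rot: [1.0, 0.017, 0.001, -0.0]
contact_force: [0.7, -0.4, -0.6]
gripper_width: 13.3
```

Call:
{"api": "servo_tool", "payload": {"rows": [[0,0,-0.1,0,0,0,0],[0,0,-0.05,0,0,0,0],[0,0,0,0,0,0,0]]}}

```text
clock: 13.85
position: [586.0, -90.8, 137.3]
ee_rot: [1.0, 0.016, -0.0, -0.0]
contact_force: [0.2, 0.4, -0.5]
gripper_width: 13.3
```

Call:
{"api": "servo_tool", "payload": {"rows": [[0,0,-0.1,0,0,0,0],[0,0,0,0,0,0,0]]}}

```text
clock: 14.05
position: [586.0, -89.8, 137.3]
ee_rot: [1.0, 0.016, -0.0, 0.0]
contact_force: [-0.0, -0.8, -0.9]
gripper_width: 13.3
```

Call:
{"api": "servo_tool", "payload": {"rows": [[0,0,-0.1,0,0,0,0],[0,0,0,0,0,0,0]]}}

```text
clock: 14.25
position: [585.9, -88.7, 137.3]
ee_rot: [1.0, 0.016, -0.0, 0.0]
contact_force: [-1.0, -0.0, -0.0]
gripper_width: 13.2
```

Call:
{"api": "servo_tool", "payload": {"rows": [[0,0,-0.1,0,0,0,0],[0,0,0,0,0,0,0]]}}

```text
clock: 14.45
position: [585.9, -87.7, 137.3]
ee_rot: [1.0, 0.016, 0.0, -0.0]
contact_force: [0.0, 0.2, -1.3]
gripper_width: 13.4
```

Call:
{"api": "servo_tool", "payload": {"rows": [[0,0,-0.1,0,0,0,0],[0,0,0,0,0,0,0]]}}

```text
clock: 14.65
position: [585.9, -86.7, 137.3]
ee_rot: [1.0, 0.016, -0.0, -0.0]
contact_force: [-0.2, 0.5, -1.2]
gripper_width: 13.1
```

Call:
{"api": "servo_tool", "payload": {"rows": [[0,0,-0.1,0,0,0,0],[0,0,0,0,0,0,0]]}}

```text
clock: 14.85
position: [585.8, -85.7, 137.3]
ee_rot: [1.0, 0.016, 0.0, -0.0]
contact_force: [0.5, -0.1, -1.9]
gripper_width: 13.3
```

Call:
{"api": "servo_tool", "payload": {"rows": [[0,0,-0.1,0,0,0,0],[0,0,-0.1,0,0,0,0],[0,0,0,0,0,0,0]]}}

```text
clock: 15.15
position: [585.8, -83.7, 137.3]
ee_rot: [1.0, 0.016, 0.0, -0.0]
contact_force: [0.1, -0.1, -1.7]
gripper_width: 13.5
```

Call:
{"api": "servo_tool", "payload": {"rows": [[0,0,-0.1,0,0,0,0],[0,0,-0.1,0,0,0,0],[0,0,0,0,0,0,0]]}}

```text
clock: 15.45
position: [585.7, -81.7, 137.3]
ee_rot: [1.0, 0.016, 0.0, -0.0]
contact_force: [0.4, 0.7, -1.0]
gripper_width: 13.3
```

Call:
{"api": "servo_tool", "payload": {"rows": [[0,0,-0.1,0,0,0,0],[0,0,0,0,0,0,0]]}}

```text
clock: 15.65
position: [585.7, -81.0, 137.3]
ee_rot: [1.0, 0.016, -0.0, 0.0]
contact_force: [-0.2, -1.8, -0.7]
gripper_width: 13.3
```

Shank contact came at about the expected radius with the tip running freely inward, so the foot is fully in the notch. I'll lift gently.

Call:
{"api": "servo_tool", "payload": {"rows": [[0,0,0,-0.1,0,0,0],[0,0,0,-0.1,0,0,0],[0,0,0,-0.1,0,0,0],[0,0,0,0,0,0,0]]}}

```text
clock: 16.05
position: [585.6, -81.0, 140.5]
ee_rot: [1.0, 0.016, -0.0, 0.0]
contact_force: [-0.3, -3.0, -0.7]
gripper_width: 13.4
```

Call:
{"api": "servo_tool", "payload": {"rows": [[0,0,0,-0.1,0,0,0],[0,0,0,-0.1,0,0,0],[0,0,0,0,0,0,0]]}}

```text
clock: 16.35
position: [585.5, -80.9, 142.1]
ee_rot: [1.0, 0.016, -0.0, 0.0]
contact_force: [0.2, -2.5, -2.2]
gripper_width: 13.5
```

Call:
{"api": "servo_tool", "payload": {"rows": [[0,0,0,-0.1,0,0,0],[0,0,0,-0.1,0,0,0],[0,0,0,0,0,0,0]]}}

```text
clock: 16.65
position: [585.3, -80.8, 143.7]
ee_rot: [1.0, 0.016, -0.001, -0.0]
contact_force: [0.6, -2.1, -7.1]
gripper_width: 13.7
```

Call:
{"api": "servo_tool", "payload": {"rows": [[0,0,0,-0.1,0,0,0],[0,0,0,-0.1,0,0,0],[0,0,0,0,0,0,0]]}}

```text
clock: 16.95
position: [584.9, -80.5, 145.8]
ee_rot: [1.0, 0.016, -0.001, -0.0]
contact_force: [-0.1, -0.3, -7.7]
gripper_width: 13.3
```

Call:
{"api": "servo_tool", "payload": {"rows": [[0,0,0,-0.1,0,0,0],[0,0,0,-0.1,0,0,0],[0,0,0,0,0,0,0]]}}

```text
clock: 17.25
position: [585.5, -81.0, 148.5]
ee_rot: [1.0, 0.016, -0.0, 0.0]
contact_force: [-1.6, -2.3, -6.4]
gripper_width: 13.7
```

Call:
{"api": "servo_tool", "payload": {"rows": [[0,0,0,-0.1,0,0,0],[0,0,0,-0.1,0,0,0],[0,0,0,0,0,0,0]]}}

```text
clock: 17.55
position: [587.5, -80.6, 152.3]
ee_rot: [1.0, 0.017, 0.003, -0.0]
contact_force: [-0.1, 0.8, -1.8]
gripper_width: 13.2
```

Call:
{"api": "servo_tool", "payload": {"rows": [[0,0,0,-0.1,0,0,0],[0,0,0,0,0,0,0]]}}

```text
clock: 17.75
position: [586.4, -80.6, 152.3]
ee_rot: [1.0, 0.016, 0.001, -0.0]
contact_force: [0.3, -0.7, -1.1]
gripper_width: 13.0
```

Call:
{"api": "servo_tool", "payload": {"rows": [[0,0,0,-0.1,0,0,0],[0,0,0,0,0,0,0]]}}

```text
clock: 17.95
position: [585.9, -80.8, 152.6]
ee_rot: [1.0, 0.016, 0.0, -0.0]
contact_force: [-0.3, 1.0, -1.0]
gripper_width: 13.0
```

Call:
{"api": "servo_tool", "payload": {"rows": [[0,0,0,-0.1,0,0,0],[0,0,0,0,0,0,0],[0,0,0,0,0,0,0]]}}

```text
clock: 18.25
position: [585.6, -80.8, 153.3]
ee_rot: [1.0, 0.016, -0.0, -0.0]
contact_force: [0.3, 0.4, -1.4]
gripper_width: 13.2
```

Call:
{"api": "servo_tool", "payload": {"rows": [[0,0,0,-0.1,0,0,0],[0,0,0,0,0,0,0],[0,0,0,0,0,0,0]]}}

```text
clock: 18.55
position: [585.6, -80.8, 154.3]
ee_rot: [1.0, 0.016, -0.0, 0.0]
contact_force: [-0.6, 0.8, -0.5]
gripper_width: 13.0
```

```bash
python3 - <<'E'
from h import *
rel(586.1,-81,137,2)
im,K,E,_=cap("scene")
u,v,w,h=255,170,90,75
c=np.clip(im[v:v+h,u:u+w].astype(float)*2.5,0,255).astype(np.uint8); save("g3.png",cv2.resize(c,None,fx=7,fy=7,interpolation=cv2.INTER_CUBIC))
E
```

```text
t 18.55 pos [585.6 -80.8 154.3] yaw 1.9 tilt [-0. -0. -1.] shift cm [0.05 0.02 1.73] turn -0.1 F [-0.6  0.8 -0.5] w 13.0 q [ 0.14  0.4  -0.2   0.   -0.97  1.47]
```

View pics/g3.png

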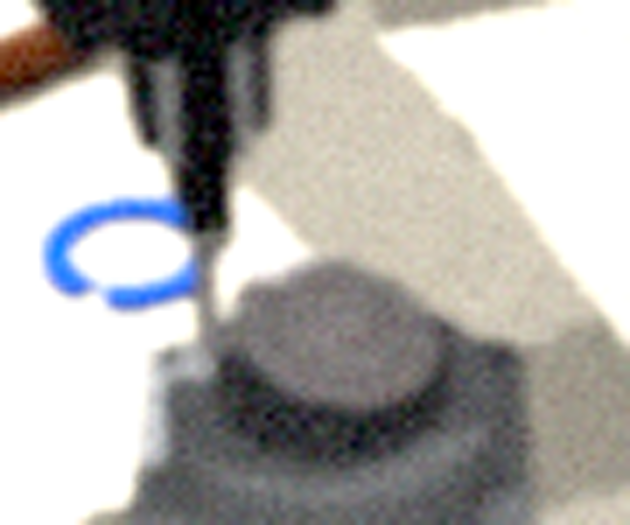

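```bash
cat >> h.py <<'E'
def avg(n=10):
    L=[]
    for i in range(n): get_image("scene"); L.append(read_state()["contact_force"])
    L=np.array(L); print("z",read_state()["position"].round(1),"F",L.mean(0).round(2),"+-",(L.std(0)/n**.5).round(2))
E
python3 -c "
from h import *
avg()"
```

```text
z [585.7 -80.8 154.3] F [ 0.06  0.36 -1.58] +- [0.08 0.12 0.17]
```

Call:
{"api": "servo_tool", "payload": {"rows": [[0,0,0,-0.1,0,0,0],[0,0,0,-0.1,0,0,0],[0,0,0,0,0,0,0]]}}

```text
clock: 19.4
position: [585.8, -80.8, 156.6]
ee_rot: [1.0, 0.016, 0.0, -0.0]
contact_force: [0.2, -0.1, -1.3]
gripper_width: 13.5
```

```bash
python3 -c "
from h import *
avg()"
```

```text
z [585.7 -80.8 156.3] F [-0.34  0.21 -1.53] +- [0.21 0.17 0.15]
```

Call:
{"api": "servo_tool", "payload": {"rows": [[0,0,0,-0.1,0,0,0],[0,0,0,-0.1,0,0,0],[0,0,0,0,0,0,0]]}}

```text
clock: 20.2
position: [585.8, -80.8, 158.5]
ee_rot: [1.0, 0.016, 0.0, 0.0]
contact_force: [-0.8, 0.5, -1.7]
gripper_width: 13.3
```

```bash
python3 -c "
from h import *
avg()"
```

```text
z [585.7 -80.8 158.3] F [-0.1  -0.02 -1.43] +- [0.1  0.24 0.1 ]
```

The force excess of about 0.6 N over the pick's weight means the ring's end has been resting on the foot since z≈154. I'll lower slightly until it frees, then draw out.

Call:
{"api": "servo_tool", "payload": {"rows": [[0,0,0,0.1,0,0,0],[0,0,0,0.1,0,0,0],[0,0,0,0.1,0,0,0],[0,0,0,0.1,0,0,0],[0,0,0,0.1,0,0,0],[0,0,0,0,0,0,0]]}}

```text
clock: 21.3
position: [585.6, -80.8, 153.1]
ee_rot: [1.0, 0.016, -0.0, 0.0]
contact_force: [-0.1, -0.3, -0.9]
gripper_width: 13.0
```

```bash
python3 -c "
from h import *
avg()"
```

```text
z [585.7 -80.8 153.4] F [-0.1  -0.22 -1.67] +- [0.1  0.13 0.21]
```

Call:
{"api": "servo_tool", "payload": {"rows": [[0,0,0,0.1,0,0,0],[0,0,0,0,0,0,0]]}}

```text
clock: 22.0
position: [585.6, -80.8, 152.2]
ee_rot: [1.0, 0.016, -0.0, -0.0]
contact_force: [0.3, -0.4, -1.2]
gripper_width: 13.5
```

```bash
python3 -c "
from h import *
avg()"
```

```text
z [585.7 -80.8 152.4] F [ 0.08 -0.06 -1.42] +- [0.13 0.11 0.14]
```

Call:
{"api": "servo_tool", "payload": {"rows": [[0,0,0.2,0,0,0,0],[0,0,0.4,0,0,0,0],[0,0,0.4,0,0,0,0],[0,0,0.5,0,0,0,0],[0,0,0.5,0,0,0,0],[0,0,0.5,0,0,0,0],[0,0,0,0,0,0,0]]}}

```text
clock: 23.2
position: [586.5, -106.6, 152.3]
ee_rot: [1.0, 0.016, -0.0, 0.0]
contact_force: [0.4, -0.5, -0.8]
gripper_width: 13.0
```

```bash
python3 - <<'E'
from h import *
avg()
rel(585.7,-80.8,152.4,2)
T,K,E,_=cap("top");S,K2,E2,_=cap("scene")
def cr(im,u,v,w,h,W,g): return cv2.resize(np.clip(im[v:v+h,u:u+w].astype(float)*g,0,255).astype(np.uint8),(W,W*h//w),interpolation=cv2.INTER_CUBIC)
save("g4.png",np.hstack([cr(T,312,152,80,80,400,3),cr(S,260,180,80,80,400,3.5)]))
E
```

```text
z [ 586.5 -105.6  152.3] F [ 0.05 -0.19 -1.2 ] +- [0.08 0.12 0.17]
t 23.7 pos [ 586.5 -105.6  152.3] yaw 1.9 tilt [-0.  0. -1.] shift cm [ 0.   -2.49 -0.01] turn -0.1 F [ 0.1 -0.8 -0.3] w 13.4 q [ 0.09  0.41 -0.19 -0.   -0.97  1.51]
```

View pics/g4.png

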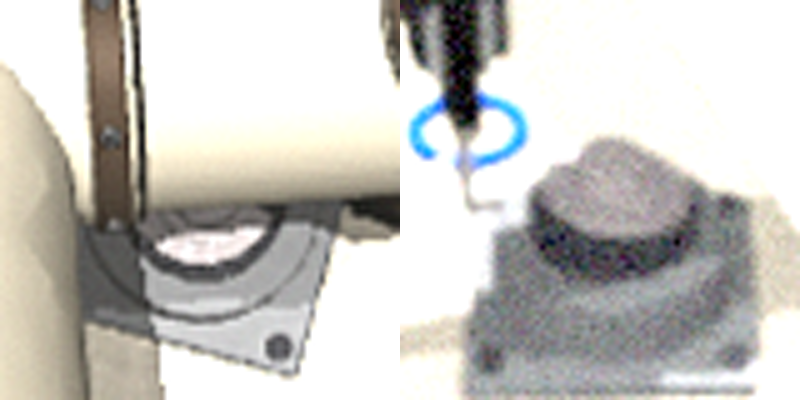

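The scene crop shows the ring standing raised on the spindle towards the pick (530,185), with the foot (490,205) clear of it. At z=158 the foot was 16 mm up, beyond the ring's highest possible resting position, so the ring was held by the pick there. Now the pick goes home.

Call:
{"api": "servo_tool", "payload": {"rows": [[0,0,0,-1,0,0,-3],[0,0,0,-2,0,0,0],[0,0,0,-2.8,0,0,0],[0,0,0,-2,0,0,0],[0,0,0,0,0,0,0]]}}

```text
clock: 24.3
position: [588.3, -105.9, 234.0]
ee_rot: [0.999, 0.043, 0.004, 0.0]
contact_force: [0.2, 0.5, -0.7]
gripper_width: 13.4
```

Call:
{"api": "servo_tool", "payload": {"rows": [[0,-0.79,-4.2,0,0,0,0],[0,-0.79,-4.2,0,0,0,0],[0,-0.79,-4.2,0,0,0,0],[0,-0.79,-4.2,0,0,0,0],[0,-0.79,-4.2,0,0,0,0],[0,-0.79,-4.2,0,0,0,0],[0,-0.79,-4.2,0,0,0,0],[0,-0.79,-4.2,0,0,0,0],[0,-0.79,-4.2,0,0,0,0],[0,-0.79,-4.2,0,0,0,0],[0,0,0,0,0,0,0],[0,0,0,0,0,0,0]]}}

```text
clock: 25.5
position: [471.2, 306.5, 228.9]
ee_rot: [0.999, 0.043, -0.001, 0.001]
contact_force: [0.3, -0.2, -1.2]
gripper_width: 13.9
```

```bash
python3 - <<'E'
from h import *
rel(471.6,306.5,90.5,4.9)
E
```

```text
t 25.5 pos [471.2 306.5 228.9] yaw 5.0 tilt [-0.002 -0.002 -1.   ] shift cm [ 0.07 -0.02 13.84] turn 0.1 F [ 0.3 -0.2 -1.2] w 13.9 q [ 0.86  0.29 -0.17 -0.   -1.12  0.79]
```

Call:
{"api": "servo_tool", "payload": {"rows": [[0,0.05,0,2,0,0,0],[0,0,0,3,0,0,0],[0,0,0,3,0,0,0],[0,0,0,2,0,0,0],[0,0,0,1,0,0,0],[0,0,0,1,0,0,0],[0,0,0,0.6,0,0,0],[0,0,0,0,0,0,0]]}}

```text
clock: 26.3
position: [472.7, 305.7, 104.1]
ee_rot: [0.999, 0.042, -0.0, 0.0]
contact_force: [-0.5, 0.1, -1.3]
gripper_width: 13.3
```

Call:
{"api": "servo_tool", "payload": {"rows": [[0,0,0,0.4,0,0,0],[0,0,0,0.3,0,0,0],[0,0,0,0.3,0,0,0],[0,0,0,0,0,0,0],[0,0,0,0,0,0,0]]}}

```text
clock: 26.8
position: [472.7, 306.1, 94.4]
ee_rot: [0.999, 0.043, 0.0, -0.0]
contact_force: [0.1, -0.5, -0.6]
gripper_width: 13.1
```

Call:
{"api": "servo_tool", "payload": {"rows": [[0,0,0,0.15,0,0,0],[0,0,0,0.1,0,0,0],[0,0,0,0.05,0,0,0],[0,0,0,0,0,0,0]]}}

```text
clock: 27.2
position: [472.6, 306.0, 91.2]
ee_rot: [0.999, 0.042, -0.0, 0.0]
contact_force: [-0.6, -0.3, -0.9]
gripper_width: 13.5
```

Call:
{"api": "servo_tool", "payload": {"rows": [[0,0,0,0.1,0,0,0],[0,0,0,0,0,0,0],[0,0,0,0,0,0,0]]}}

```text
clock: 27.5
position: [472.8, 306.2, 90.5]
ee_rot: [0.999, 0.042, 0.0, -0.0]
contact_force: [0.2, 0.6, -0.3]
gripper_width: 13.5
```

Call:
{"api": "servo_tool", "payload": {"rows": [[0,0,0,0.05,0,0,0],[0,0,0,0,0,0,0],[0.3,0,0,0,0,0,0],[0.6,0,0,0,0,0,0],[1,0,0,0,0,0,0],[1,0,0,0,0,0,0],[1,0,0,0,0,0,0],[1,0,0,-1,0,0,0],[1,0,0,-3,0,0,0],[1,0,0,-4,0,0,0],[1,0,0,-4,0,0,0],[1,0,0,-3,0,0,0]]}}

```text
clock: 28.7
position: [473.2, 306.4, 243.7]
ee_rot: [0.999, 0.043, 0.002, -0.001]
contact_force: [-0.1, 1.2, -0.8]
gripper_width: 85.1
```

```bash
python3 - <<'E'
from h import *
rel(584,-39.7,240,-14)
E
```

```text
t 28.7 pos [473.2 306.4 243.7] yaw 4.9 tilt [ 0.003  0.003 -1.   ] shift cm [ 8.09 35.42  0.31] turn 18.9 F [-0.1  1.2 -0.8] w 85.1 q [ 0.86  0.28 -0.15  0.   -1.14  0.79]
```

```bash
python3 - <<'E'
from h import *
T,K,E,_=cap("top");S,K2,E2,_=cap("scene"); save("top2.png",T);save("scene2.png",S)
def cr(im,u,v,w,h,W,g): return cv2.resize(np.clip(im[v:v+h,u:u+w].astype(float)*g,0,255).astype(np.uint8),(W,W*h//w),interpolation=cv2.INTER_CUBIC)
a=cr(T,327,165,50,50,400,2.3);b=np.vstack([cr(S,270,195,64,32,400,2),cr(S,380,140,80,40,400,2)])
save("g5.png",np.hstack([a,b]))
E
```

```text
(no output)
```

View pics/g5.png

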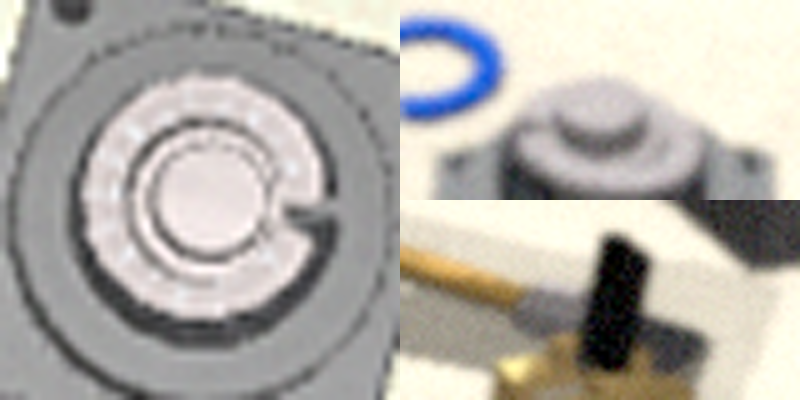

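The ring stands tilted and raised towards image right, and the pick hangs in its rack (lower-right crop, 610,300). I'll turn the gripper so the jaw is along world x (across the slope), and calibrate the fingertip height by touching empty bench at ring width.

Call:
{"api": "servo_tool", "payload": {"rows": [[0.78,0,0,0,0,0,8.45],[0.78,0,0,0,0,0,8.45],[0.78,0,0,0,0,0,8.45],[0.78,0,0,0,0,0,8.45],[0.78,0,0,0,0,0,8.45],[0.78,0,0,0,0,0,8.45],[0.78,0,0,0,0,0,8.45],[0.78,0,0,0,0,0,8.45],[0.78,0,0,0,0,0,8.45],[0.78,0,0,0,0,0,8.45],[0.78,0,0,0,0,0,8.45]]}}

```text
clock: 29.9
position: [472.4, 305.8, 239.6]
ee_rot: [0.717, -0.697, -0.0, 0.0]
contact_force: [-0.3, 0.5, -0.3]
gripper_width: 66.1
```

Call:
{"api": "servo_tool", "payload": {"rows": [[0.78,4,-1.6,0,0,0,0],[0.78,4,-1.6,0,0,0,0],[0.78,4,-1.6,0,0,0,0],[0.78,4,-1.6,0,0,0,0],[0.78,4,-1.6,0,0,0,0],[0.78,0,0,4,0,0,0],[0.78,0,0,5,0,0,0],[0.78,0,0,5,0,0,0],[0.78,0,0,4,0,0,0],[0.78,0,0,3,0,0,0],[0.78,0,0,1,0,0,0],[0.78,0,0,0,0,0,0]]}}

```text
clock: 31.1
position: [558.6, 108.4, 18.6]
ee_rot: [0.719, -0.695, -0.0, 0.002]
contact_force: [0.4, -0.2, 0.5]
gripper_width: 66.3
```

```bash
python3 - <<'E'
from h import *
rel(584,-39.7,100,-88)
A=(cap("top")[1:3])
for z in(65,70,75): print(z,onz(327+207/8-.5,165+195/8-.5,z,*A).round(1))
E
```

```text
t 31.1 pos [558.6 108.4  18.6] yaw -88.1 tilt [-0.003 -0.002 -1.   ] shift cm [14.9  -2.02 -8.12] turn -0.1 F [ 0.4 -0.2  0.5] w 66.3 q [ 0.48  0.55 -0.38  0.   -0.65 -0.44]
65 [587.2 -38.9  65. ]
70 [586.6 -38.7  70. ]
75 [586.1 -38.4  75. ]
```

Call:
{"api": "servo_tool", "payload": {"rows": [[0.78,0,0,0.3,0,0,0],[0.78,0,0,0.3,0,0,0],[0.78,0,0,0,0,0,0]]}}

```text
clock: 31.45
position: [559.6, 109.0, 14.6]
ee_rot: [0.719, -0.695, 0.0, -0.001]
contact_force: [0.0, 0.2, -0.2]
gripper_width: 66.9
```

Call:
{"api": "servo_tool", "payload": {"rows": [[0.78,0,0,0.2,0,0,0],[0.78,0,0,0,0,0,0]]}}

```text
clock: 31.65
position: [559.3, 108.9, 12.0]
ee_rot: [0.719, -0.695, 0.0, -0.0]
contact_force: [0.2, -0.4, 0.5]
gripper_width: 66.5
```

Call:
{"api": "servo_tool", "payload": {"rows": [[0.78,0,0,0.2,0,0,0],[0.78,0,0,0,0,0,0]]}}

```text
clock: 31.85
position: [559.1, 108.8, 9.6]
ee_rot: [0.719, -0.695, -0.0, 0.0]
contact_force: [-0.0, -0.8, 0.4]
gripper_width: 66.5
```

Call:
{"api": "servo_tool", "payload": {"rows": [[0.78,0,0,0.15,0,0,0],[0.78,0,0,0,0,0,0]]}}

```text
clock: 32.05
position: [559.2, 108.8, 8.1]
ee_rot: [0.719, -0.695, -0.0, 0.0]
contact_force: [0.1, 0.3, 0.1]
gripper_width: 66.9
```

Call:
{"api": "servo_tool", "payload": {"rows": [[0.78,0,0,0.15,0,0,0],[0.78,0,0,0,0,0,0]]}}

```text
clock: 32.25
position: [559.2, 108.8, 6.6]
ee_rot: [0.719, -0.695, -0.0, 0.0]
contact_force: [-1.1, -0.3, 0.4]
gripper_width: 66.8
```

Call:
{"api": "servo_tool", "payload": {"rows": [[0.78,0,0,0.15,0,0,0],[0.78,0,0,0,0,0,0]]}}

```text
clock: 32.45
position: [559.2, 108.8, 5.1]
ee_rot: [0.719, -0.695, -0.0, 0.0]
contact_force: [-1.1, 1.5, 0.3]
gripper_width: 66.6
```

Call:
{"api": "servo_tool", "payload": {"rows": [[0.78,0,0,0.1,0,0,0],[0.78,0,0,0,0,0,0]]}}

```text
clock: 32.65
position: [559.4, 108.9, 4.4]
ee_rot: [0.719, -0.695, 0.0, -0.0]
contact_force: [-1.1, -0.5, 0.5]
gripper_width: 66.4
```

Call:
{"api": "servo_tool", "payload": {"rows": [[0.78,0,0,0.1,0,0,0],[0.78,0,0,0,0,0,0]]}}

```text
clock: 32.85
position: [559.4, 108.9, 4.4]
ee_rot: [0.719, -0.695, 0.0, -0.0]
contact_force: [-1.5, -0.3, 7.5]
gripper_width: 66.4
```

Call:
{"api": "servo_tool", "payload": {"rows": [[0.78,0,0,0.1,0,0,0],[0.78,0,0,0,0,0,0]]}}

```text
clock: 33.05
position: [559.4, 108.9, 4.3]
ee_rot: [0.719, -0.695, 0.0, -0.0]
contact_force: [-4.2, -0.1, 13.4]
gripper_width: 66.7
```

Fingertips are 4.3 mm ahead of the TCP at ring width. Now above the ring with the gripper fully open.

Call:
{"api": "servo_tool", "payload": {"rows": [[1,0,0,-3,0,0,0],[1,0,0,-5,0,0,0],[1,0,0,-5,0,0,0],[1,0,0,-2,0,0,0],[1,3.73,-0.53,0,0,0,0],[1,3.73,-0.53,0,0,0,0],[1,3.73,-0.53,0,0,0,0],[1,3.73,-0.53,0,0,0,0],[1,0,0,0,0,0,0],[1,0,0,0,0,0,0]]}}

```text
clock: 34.05
position: [585.2, -40.3, 152.0]
ee_rot: [0.718, -0.696, -0.0, 0.0]
contact_force: [1.3, -0.4, -0.6]
gripper_width: 84.7
```

```bash
python3 - <<'E'
from h import *
rel(585.5,-39.5,66.3,-88)
E
```

```text
t 34.05 pos [585.2 -40.3 152. ] yaw -88.2 tilt [-0.  0. -1.] shift cm [-0.08 -0.03  8.57] turn -0.2 F [ 1.3 -0.4 -0.6] w 84.7 q [ 0.21  0.4  -0.21 -0.   -0.96 -0.18]
```

Call:
{"api": "servo_tool", "payload": {"rows": [[1,-0.08,0,2,0,0,0],[1,0,0,2.5,0,0,0],[1,0,0,2,0,0,0],[1,0,0,1.2,0,0,0],[1,0,0,0.5,0,0,0],[1,0,0,0.3,0,0,0],[1,0,0,0,0,0,0]]}}

```text
clock: 34.75
position: [585.8, -38.4, 67.7]
ee_rot: [0.719, -0.695, 0.0, -0.0]
contact_force: [-0.7, 0.1, 0.2]
gripper_width: 85.4
```

Call:
{"api": "servo_tool", "payload": {"rows": [[0.7,0,0,0,0,0,0],[0.7,0,0,0,0,0,0],[0.7,0,0,0,0,0,0]]}}

```text
clock: 35.05
position: [586.2, -38.8, 69.1]
ee_rot: [0.719, -0.695, 0.001, -0.001]
contact_force: [-1.3, 1.0, 5.7]
gripper_width: 63.2
```

```bash
python3 - <<'E'
from h import *
avg(4); rel(585.5,-39.5,66.3,-88)
S,K2,E2,_=cap("scene"); save("scene3.png",S)
T=cap("top")[0]
def cr(im,u,v,w,h,W,g): return cv2.resize(np.clip(im[v:v+h,u:u+w].astype(float)*g,0,255).astype(np.uint8),(W,W*h//w),interpolation=cv2.INTER_CUBIC)
save("g6.png",np.hstack([cr(S,258,180,85,70,510,3),cr(T,320,160,60,100,252,3)]))
E
```

```text
z [586.1 -38.8  69.1] F [-1.22  0.55  5.14] +- [0.39 0.16 0.26]
t 35.25 pos [586.1 -38.8  69.1] yaw -88.1 tilt [ 0.002  0.    -1.   ] shift cm [0.07 0.07 0.28] turn -0.1 F [-1.3  0.6  6. ] w 63.4 q [ 0.21  0.5  -0.3   0.   -0.77 -0.18]
```

View pics/g6.png

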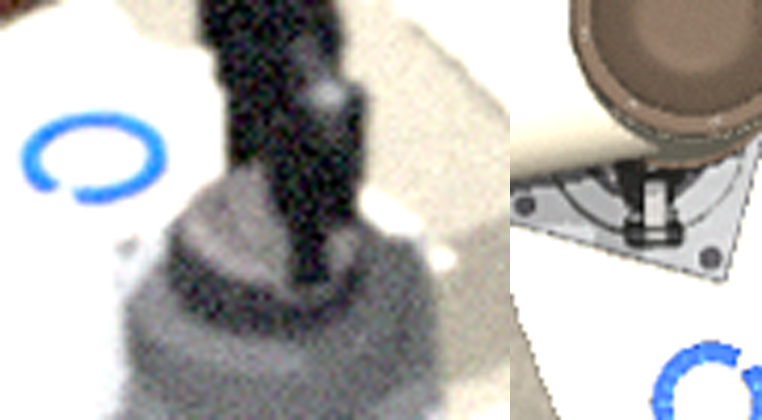

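The fingers stand on both sides of the ring, and the width of 63.4 fits soft pads on the 66 mm ring (the 14 mm handle read 13.2). I'll close firmly and lift.

Call:
{"api": "servo_tool", "payload": {"rows": [[0.5,0,0,0,0,0,0],[0.5,0,0,-0.2,0,0,0],[0.5,0,0,0,0,0,0]]}}

```text
clock: 35.65
position: [585.6, -38.8, 69.8]
ee_rot: [0.719, -0.695, 0.0, -0.0]
contact_force: [0.2, 0.2, -1.4]
gripper_width: 63.3
```

Call:
{"api": "servo_tool", "payload": {"rows": [[0.5,0,0,-0.3,0,0,0],[0.5,0,0,-0.3,0,0,0],[0.5,0,0,0,0,0,0]]}}

```text
clock: 35.95
position: [585.8, -38.8, 75.8]
ee_rot: [0.719, -0.695, 0.0, -0.0]
contact_force: [-0.2, 0.2, -0.3]
gripper_width: 63.3
```

Call:
{"api": "servo_tool", "payload": {"rows": [[0.5,0,0,-0.5,0,0,0],[0.5,0,0,-0.5,0,0,0],[0.5,0,0,0,0,0,0]]}}

```text
clock: 36.25
position: [586.1, -38.7, 86.3]
ee_rot: [0.719, -0.695, 0.001, -0.001]
contact_force: [-0.4, 0.0, -0.1]
gripper_width: 63.0
```

Call:
{"api": "servo_tool", "payload": {"rows": [[0.5,0,0,-2,0,0,0],[0.5,0,0,-3,0,0,0],[0.5,0,0,-3,0,0,0],[0.5,0,0,-1,0,0,0],[0.5,3.35,1.82,0,0,0,0],[0.5,3.35,1.82,0,0,0,0],[0.5,3.35,1.82,0,0,0,0],[0.5,3.35,1.82,0,0,0,0],[0.5,3.35,1.82,0,0,0,0],[0.5,3.35,1.82,0,0,0,0],[0.5,3.35,1.82,0,0,0,0],[0.5,0,0,0,0,0,0]]}}

```text
clock: 37.45
position: [463.3, -280.0, 174.4]
ee_rot: [0.717, -0.697, -0.001, 0.0]
contact_force: [0.2, 0.7, -1.3]
gripper_width: 63.2
```

```bash
python3 - <<'E'
from h import *
rel(466,-277,20,-88); avg(4)
S=cap("scene")[0];T=cap("top")[0]
def cr(im,u,v,w,h,W,g): return cv2.resize(np.clip(im[v:v+h,u:u+w].astype(float)*g,0,255).astype(np.uint8),(W,W*h//w),interpolation=cv2.INTER_CUBIC)
save("g7.png",np.hstack([cr(S,130,100,200,180,400,2.5),cr(T,320,140,200,180,400,2.5)]))
E
```

```text
t 37.45 pos [ 463.3 -280.   174.4] yaw -88.4 tilt [-0.002  0.001 -1.   ] shift cm [-0.28 -0.31 15.43] turn -0.4 F [ 0.2  0.7 -1.3] w 63.2 q [-0.24  0.31 -0.29 -0.   -0.97  0.27]
z [ 466.  -276.9  174.9] F [ 0.03 -0.28 -0.7 ] +- [0.12 0.12 0.29]
```

View pics/g7.png

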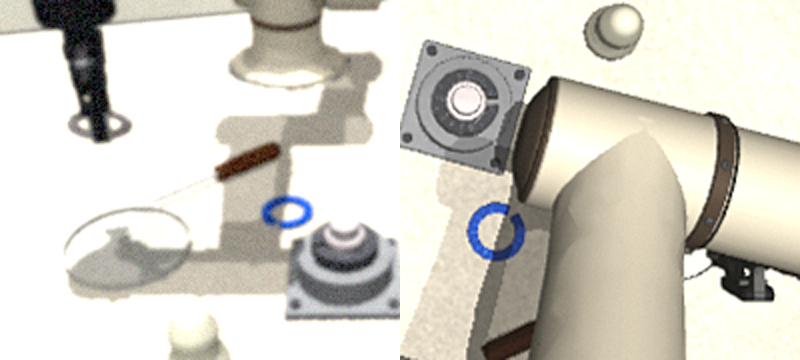

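The ring hangs in the fingers (scene crop 100,125), the hub is bare, and the dish is below. Lowering.

Call:
{"api": "servo_tool", "payload": {"rows": [[0.5,0,0,3,0,0,0],[0.5,0,0,4,0,0,0],[0.5,0,0,4,0,0,0],[0.5,0,0,2.5,0,0,0],[0.5,0,0,1.5,0,0,0],[0.5,0,0,0.5,0,0,0],[0.5,0,0,0,0,0,0]]}}

```text
clock: 38.45
position: [466.2, -276.8, 19.8]
ee_rot: [0.719, -0.695, -0.0, 0.0]
contact_force: [-0.6, 0.1, -1.0]
gripper_width: 63.3
```

Call:
{"api": "servo_tool", "payload": {"rows": [[0.5,0,0,0.3,0,0,0],[0.5,0,0,0.2,0,0,0],[0.5,0,0,0,0,0,0]]}}

```text
clock: 38.75
position: [466.2, -277.4, 15.8]
ee_rot: [0.719, -0.695, 0.0, -0.0]
contact_force: [-0.8, 0.2, -0.4]
gripper_width: 63.0
```

Call:
{"api": "servo_tool", "payload": {"rows": [[0.5,0,0,0.2,0,0,0],[0.5,0,0,0,0,0,0]]}}

```text
clock: 38.95
position: [465.9, -277.5, 13.4]
ee_rot: [0.719, -0.695, 0.0, -0.0]
contact_force: [-0.4, 0.3, -0.9]
gripper_width: 63.3
```

Call:
{"api": "servo_tool", "payload": {"rows": [[0.5,0,0,0.15,0,0,0],[0.5,0,0,0,0,0,0]]}}

```text
clock: 39.15
position: [466.1, -277.6, 11.9]
ee_rot: [0.719, -0.695, 0.0, -0.0]
contact_force: [-0.9, -0.2, 1.1]
gripper_width: 63.2
```

Call:
{"api": "servo_tool", "payload": {"rows": [[0.5,0,0,0.15,0,0,0],[0.5,0,0,0,0,0,0]]}}

```text
clock: 39.35
position: [466.2, -277.8, 10.8]
ee_rot: [0.719, -0.695, 0.0, 0.0]
contact_force: [-1.0, -1.2, 3.7]
gripper_width: 63.2
```

Call:
{"api": "servo_tool", "payload": {"rows": [[0.5,0,0,0.1,0,0,0],[0.5,0,0,0,0,0,0]]}}

```text
clock: 39.55
position: [466.2, -277.8, 10.1]
ee_rot: [0.719, -0.695, 0.0, 0.0]
contact_force: [-2.0, -2.3, 6.7]
gripper_width: 63.1
```

Call:
{"api": "servo_tool", "payload": {"rows": [[0.85,0,0,0,0,0,0],[0.85,0,0,0,0,0,0],[0.85,0,0,0,0,0,0],[0.85,0,0,-0.5,0,0,0],[0.85,0,0,-2,0,0,0],[0.85,0,0,-4,0,0,0],[0.85,0,0,-5,0,0,0],[0.85,0,0,-5,0,0,0],[0.85,0,5,-2,0,0,0],[0.85,0,5,0,0,0,0],[0.85,0,0,0,0,0,0],[0.85,0,0,0,0,0,0]]}}

```text
clock: 40.75
position: [368.7, -280.7, 193.7]
ee_rot: [0.719, -0.695, 0.001, -0.0]
contact_force: [-0.3, 0.5, -0.0]
gripper_width: 72.5
```

```bash
python3 - <<'E'
from h import *
rel(466,-277,200,-88)
S,K2,E2,_=cap("scene");T,K,E,_=cap("top"); save("topF.png",T);save("sceneF.png",S)
def cr(im,u,v,w,h,W,g): return cv2.resize(np.clip(im[v:v+h,u:u+w].astype(float)*g,0,255).astype(np.uint8),(W,W*h//w),interpolation=cv2.INTER_CUBIC)
a=np.hstack([cr(S,150,185,90,110,360,2.5),cr(T,400,135,90,150,264,2.5)[:440],])
b=np.vstack([cr(S,385,140,60,66,176,2.5),cr(T,165,200,80,80,176,2.5)]); c=np.zeros((440,176,3),np.uint8);c[:b.shape[0]]=b[:440]
save("g8.png",np.hstack([a,c]))
E
```

```text
t 40.75 pos [ 368.7 -280.7  193.7] yaw -88.1 tilt [ 0.002 -0.001 -1.   ] shift cm [-0.05 -9.74 -0.61] turn -0.1 F [-0.3  0.5 -0. ] w 72.5 q [-0.3   0.15 -0.45  0.   -0.97  0.33]
```

View pics/g8.png

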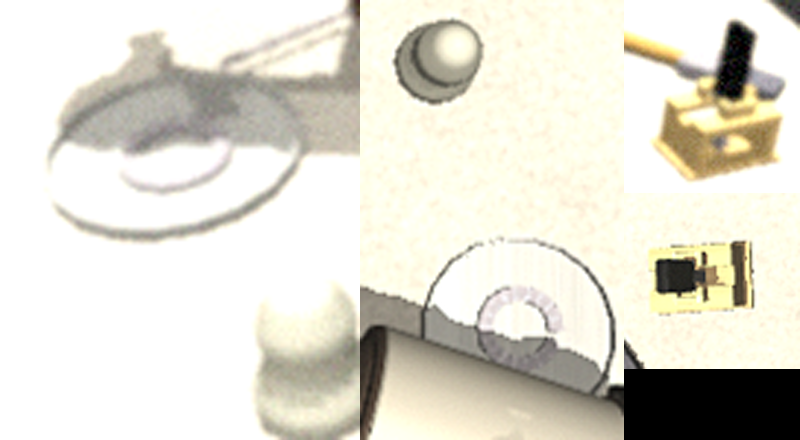

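```bash
python3 - <<'E'
from h import *
for n,(u,v,w,h) in(("top",(165,200,80,80)),("scene",(385,140,60,66)),("top",(410,135,40,38)),("scene",(208,245,42,50))):
    a=cv2.imread(f"pics/{n}0.png");b=cv2.imread(f"pics/{n}F.png")
    ga,gb=[cv2.GaussianBlur(cv2.cvtColor(x,6)[v:v+h,u:u+w],(3,3),0).astype(np.float32) for x in(a,b)]
    print(n,"shift px",cv2.phaseCorrelate(ga,gb),"max diff",np.abs(ga-gb).max())
job_done(); print(read_state()["clock"])
E
```

```text
top shift px ((-0.15810888483100882, -0.3713139593463026), 1.0099538904428482) max diff 33.0
scene shift px ((0.2430619091358679, 0.05358122260294351), 1.0001289118219305) max diff 26.0
top shift px ((-0.0171930017116928, 0.15822222030300992), 0.8793908005952835) max diff 7.0
scene shift px ((0.4938775928758048, -0.042305872100953934), 1.064415023803711) max diff 5.0
the job is handed in; nothing more can be done
the job is handed in; nothing more can be done
```

I took the turntable head apart as asked and handed the job in at about 41 s of the 72 s. The one thing I couldn't confirm directly is the pick holding the ring's end up; it rests on geometry.

- **Notch:** the top view showed it about 16° from the hub's +x. The hook slid in without resistance until the shank met the collar's rim.
- **Lifting the ring:** the resistance peaked at about 7–8 N in the readings. It dropped after roughly 8 mm, when the ring snapped over the lip.
- **Holding the end up:** I raised the hook to about 16 mm, higher than the ring can rest by itself, so it should have been on the pick there. The force reading was only about 0.3 N above the level with the pick alone, close to its noise.
- **Last pictures:** the ring lies flat and near the dish's centre, the pick hangs in its rack within about 1 mm of where it started, and the maquette has not visibly moved (0.5 px or less). The gripper was open and clear of everything.

Two things didn't go as planned:

- **Foot direction:** I first misread which way the pick's foot pointed, and corrected that with a half turn above the hub before touching anything.
- **Ring grip:** the fingers read 63 mm on the 66 mm ring and felt about 5 N upward as they closed. I put this down to soft pads; the ring held and came off cleanly.

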